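# Eject the long driver board

### The arm

A 6-joint arm with a two-finger parallel gripper is mounted at the origin on a cart in front of the work surface, level with it; the furniture and walls round the work are solid. World frame = base frame: x ahead of the robot, y to its left, z up, the work surface at z = 0. Lengths are in m, angles in rad, forces in N, time in s.
With the tool pointing down it reaches from about 0.35 to 0.85 m from the base axis. Payload 8.1 kg.
Tool frame: the origin (TCP) lies at the centre of the arm's flange, where the gripper is bolted on; the fingertips stand 186 mm ahead of it and the grasp point (between the pads) lies 167 mm ahead of it; z points along the fingers, y is the line along which they close (so a half turn about z gives the same grasp; the last joint's range is limited). The gripper opens to 93 mm and grips with 3 to 60 N. Pads are 15 mm wide; open, the fingers measure 128 mm over their backs; the gripper's body (75 mm by 188 mm) begins 65 mm behind the grasp point.
Start: joints at [-1.433, 0.13, 1.488, -0, 1.523, -0.085], TCP at [0.133, -0.585, 0.405] pointing down, gripper open.
Joint ranges: [-2.96, 2.96], [-0.89, 2.26], [0.02, 2.5], [-1.34, 4.48], [0, 2.73], [-2.66, 2.66]. Speed limits (rad/s): [2.39, 2.39, 2.79, 3.14, 3.14, 3.14].

### API

Orientations are given as a rotation vector (axis times angle).
In Python, from plant import robot gives the robot as it stands.
- The arm moves only by the tool apply_moves, never from a script. Its argument "series" is a list of rows, each a list of 2 entries, a list of its own where there are three numbers: the shift along the tool's x, y, z in mm, then the turn, a rotation vector about the tool's x, y, z in rad. A call has 1 to 12 rows; each row shifts and turns the commanded pose from where the row before left it, along the tool's axes as they then stand; what a row does not reach is not made up. A row lasts 1/12 s, in which the tool goes at most 41.7 mm and 7.16 degrees, less where a joint would pass 70% of its speed; a pose out of reach is approached as far as the arm can. A call is refused whole if a number of a shift passes 41.7 or a number of a turn 0.125, either way. A call with a gripper value outside its range is refused whole. "claw" is the opening, from 0 (shut) to 1 (fully open), set as the call begins (left out, the last holds). The fingers move at their own pace and stop on an object; "newtons" is the grip in N (left out, the last holds). Time passes only in rows, so rows that do not move let the fingers close. It gives the time, the measured TCP pose, the force, the opening and the grip force at its end, in the units of the state.
- robot.read_state(): the state, without advancing time (a new reading comes with each control period).
- robot.read_camera(name): name is "scene" or "side" or "wrist"; returns (picture, depth): 420x560x3 uint8, blue, green, red; 420x560 float32, m along the optical axis (not along the pixel's ray), 0 where there is no reading.
- robot.calibration(name): a dict with "fx", "fy", "cx", "cy" (pixels), "extrinsics" (4x4, takes a point from world to camera coordinates). Camera axes: x right, y down, z forward; pixel columns grow to the right and rows downward; lengths in m; the calibration is good to about 2 mm. The wrist camera is an equidistant fisheye: a pixel r from the principal point sees the ray r / f radians off the axis. A picture is of the moment at which its call begins: read the wrist's pose just before it. calibration takes no time and is no camera call; for the wrist camera it gives the pose at the moment of the call.
- robot.close_job(): hands the job in; it is judged then, once.
The state is a dict: "t": time; "q": joint angles; "dq": joint speeds; "joint_torque": joint torques, N m; "tool_pos": TCP position; "orientation": TCP orientation; "force": force on the tool from outside, world axes, zero at the start; "wrist_torque": the same for the moment, N m; "opening": finger opening in m; "gripper_force": force on a finger pad.
Only numpy, scipy, OpenCV 4.12 (cv2) and the standard library are available. Lean on these libraries where they do the work, as an engineer would, in place of code of your own. Each camera call takes 0.05 s, during which the arm holds its last target. There are 200 camera calls.

### The job

Two lamp driver boards stand in their test cradles on the table. Free the longer one: swing both of its ejector levers outward as far as they go, so that it pops up out of its connector, and leave it standing in its guides. Leave the shorter board seated as it is.

Things in the scene. Friction and masses are not known exactly. Their poses are not given: they have to be found in the camera images.
- long_board: the longer circuit board, 140 mm long, 40 high, 4 thick, loose, on edge between two black guide columns (tops 50 mm above the table) of a cradle fixed to the table (base 204x56x8 mm). Origin: middle of its lower edge, 18 mm above the table when seated (top edge then at 58); y along its length, z up, chips on -x. 2.5 mm play lengthwise. Levers lift it about 14 mm.
- short_board: the shorter circuit board, 100 mm long, 40 mm high, 4 mm thick, same make of cradle (base 164 mm long) with two levers of its own; origin and axes as for the long board. To be left seated.
- long_cradle_lever_a (a joint): ejector lever at the long board's +y end: upright white bar 14 mm wide, 6 thick; pivot 82 mm from the board's middle, 17 mm above the table; tip 80 mm above the pivot. A nose 44-49 mm above the pivot reaches 13 mm inward over the board's corner; push the free face above it, or pinch the 14 mm. Value rad: 0 upright, grows as the tip swings outward in the board's plane, stop 0.70; first 0.1 is free play. Friction 1-2 N at the tip; stays put.
- long_cradle_lever_b (a joint): the like lever at the long board's -y end, mirrored: pivot 82 mm from the board's middle towards -y; 0 upright, grows as its tip swings outward (away from the board), stop 0.70. Each lever's toe lifts its own end of the board; inner faces of the two upright bars are 158 mm apart.

How it is judged:
By the outcome, as a careful person would: the job done as asked, in the order asked, and still so for the second after the job is handed in, with the robot touching nothing.
It also fails if it takes over 32 s, if anything falls off the work surface, if the arm or the gripper's body presses on something with over 40 N, if the wrist force passes 120 N, or if a joint passes its speed limit or range.

## Working session

There is one attempt and no reset: what is moved stays moved. The work goes in short steps, Python scripts to look and compute and a tool call to move; the robot and the scene stay as the last step left them, time stands still between calls to the robot, and variables do not carry over. Pictures are saved under pics/ and viewed, at most 10 in all, crops included, and the job is handed in when it is done.

Besides the shell and the picture viewer there is one more tool, called by a JSON object that holds its "fn" and its "kwargs". apply_moves: Moves the arm, as the interface text tells. Its arguments: {"type":"object","properties":{"series":{"type":"array"},"claw":{"type":"number"},"newtons":{"type":"number"}},"required":["series"]}

```bash
mkdir -p pics; python3 - <<'E'
from plant import robot
import cv2,numpy as np
s=robot.read_state();print(s['t'],s['tool_pos'],s['orientation'])
for n in ("scene","side"):
    p,d=robot.read_camera(n);cv2.imwrite(f"pics/{n}0.png",p);np.savez(f"pics/{n}0.npz",p=p,d=d)
    c=robot.calibration(n);print(n,c)
E
```

```text
0.0 [ 0.13254802 -0.58493903  0.40368166] [-3.12027982e+00 -3.49023060e-01  8.43735312e-05]
scene {'fx': 518.6270348155941, 'fy': 518.6270348155941, 'cx': 287.9406270791751, 'cy': 212.7023544117712, 'extrinsics': array([[ 0.77367965, -0.63326031, -0.02002939, -0.42294118],
       [-0.36514668, -0.41983364, -0.83090771,  0.22593565],
       [ 0.51777186,  0.65017005, -0.55604964,  0.60616868],
       [ 0.        ,  0.        ,  0.        ,  1.        ]])}
side {'fx': 438.4978662073877, 'fy': 438.4978662073877, 'cx': 277.45371350683615, 'cy': 209.20948439618886, 'extrinsics': array([[ 0.9380062 , -0.34649922, -0.00909162, -0.50978329],
       [-0.20871264, -0.54367481, -0.81293095,  0.17848177],
       [ 0.27673706,  0.76443181, -0.58228911,  0.75320467],
       [ 0.        ,  0.        ,  0.        ,  1.        ]])}
```

View pics/scene0.png

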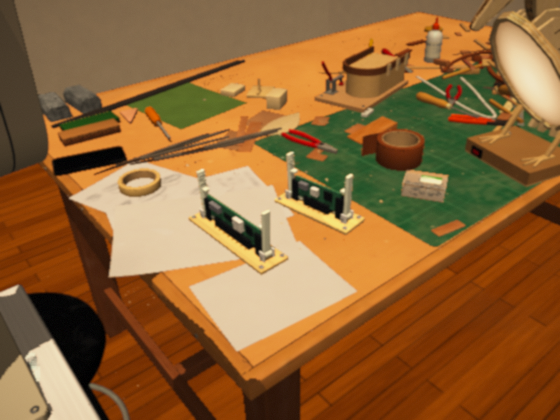

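View pics/side0.png

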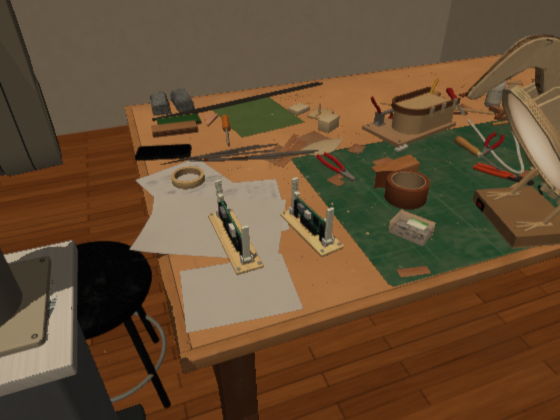

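The long board's cradle is the left one: lever tips near (201,172) and (266,213) in the scene view. The short one has tips near (290,155) and (348,178). Next I'll back-project them.

```bash
cat > h.py <<'E'
import numpy as np,cv2
from plant import robot
def cloud(p,d,c):
    v,u=np.mgrid[:d.shape[0],:d.shape[1]]
    P=np.stack([(u-c['cx'])/c['fx']*d,(v-c['cy'])/c['fy']*d,d],-1)
    E=c['extrinsics'];return (P-E[:3,3])@E[:3,:3]
E
python3 - <<'E'
from h import *
for n in("scene","side"):
    z=np.load(f"pics/{n}0.npz");p,d=z['p'],z['d'];W=cloud(p,d,robot.calibration(n))
    m=((d>0)&(W[...,2]>.03)&(W[...,2]<.12)&(W[...,0]>.15)&(W[...,0]<.75)&(W[...,1]>-.6)&(W[...,1]<.25)).astype(np.uint8)
    w=m*(p.min(-1)>110).astype(np.uint8)
    k,l,st,ce=cv2.connectedComponentsWithStats(w)
    for i in range(1,k):
        if st[i,4]<15: continue
        q=W[l==i];t=q[q[:,2]>.075]
        print(n,st[i],'zmax',q[:,2].max().round(3),'n',len(t),'min',t.min(0).round(3) if len(t) else '', 'max',t.max(0).round(3) if len(t) else '','med',np.median(t,0).round(4) if len(t) else np.median(q,0))
    # base top
    b=(d>0)&(abs(W[...,2]-.008)<.006)&(p[...,2]>170)&(p[...,1]>140)&(p[...,0]<p[...,2]*.75)&(p[...,1]>p[...,2]*.75)
    k,l,st,ce=cv2.connectedComponentsWithStats(b.astype(np.uint8))
    for i in range(1,k):
        if st[i,4]<150: continue
        q=W[l==i];r=cv2.minAreaRect(q[:,:2].astype(np.float32)*1000);print('base',st[i],r,q[:,2].mean())
E
```

```text
scene [287 152   6  11  41] zmax 0.097 n 41 min [0.603 0.066 0.079] max [0.615 0.075 0.097] med [0.608  0.0682 0.0914]
scene [288 165   9  23  66] zmax 0.074 n 0 min  max  med [0.60615279 0.06540171 0.06287776]
scene [196 169  13  37 161] zmax 0.096 n 57 min [0.45  0.116 0.075] max [0.464 0.125 0.096] med [0.4541 0.1195 0.091 ]
scene [340 174  13  32  95] zmax 0.097 n 48 min [ 0.623 -0.06   0.075] max [ 0.639 -0.052  0.097] med [ 0.627  -0.0574  0.0922]
scene [310 186   9   6  36] zmax 0.051 n 0 min  max  med [0.61296104 0.00776137 0.04904587]
scene [258 209  12  34 129] zmax 0.097 n 78 min [ 0.457 -0.053  0.075] max [ 0.471 -0.045  0.097] med [ 0.4599 -0.0511  0.0909]
scene [232 216  11   9  56] zmax 0.054 n 0 min  max  med [0.45446587 0.01249369 0.05206119]
base [262 114  37  20 301] ((813.27099609375, 336.9779968261719), (119.22652435302734, 63.681854248046875), 13.323240280151367) 0.003308227823473077
base [274 193  90  40 858] ((619.9784545898438, 7.968589782714844), (58.33918380737305, 166.22900390625), 10.179344177246094) 0.006559667972808678
base [ 188  212  100   61 1269] ((
[... 333 characters left out ...]
4521484), (44.254859924316406, 105.00704956054688), 0.0939028188586235) 0.010705941606631863
side [218 193   5   4  15] zmax 0.067 n 0 min  max  med [0.45581777 0.11262094 0.06495382]
side [229 224   6   6  23] zmax 0.055 n 0 min  max  med [0.45333917 0.01276421 0.053448  ]
side [241 225   8   4  16] zmax 0.097 n 16 min [ 0.457 -0.053  0.093] max [ 0.469 -0.044  0.097] med [ 0.4629 -0.0507  0.0959]
base [280 210  63  45 460] ((617.96533203125, 7.218147277832031), (53.69285202026367, 164.6373291015625), 10.290037155151367) 0.007115971308384952
base [210 213  53  58 564] ((459.06927490234375, 33.659339904785156), (52.542388916015625, 201.02113342285156), 3.126804828643799) 0.007226262243816179
```

{"fn": "apply_moves", "kwargs": {"series": [[[0, 0, 0], [0, 0, -0.1164]], [[0, 0, 0], [0, 0, -0.1164]], [[0, 0, 0], [0, 0, -0.1164]], [[0, 0, 0], [0, 0, -0.1164]], [[0, 0, 0], [0, 0, -0.1164]], [[0, 0, 0], [0, 0, -0.1164]], [[0, 0, 0], [0, 0, -0.1164]], [[0, 0, 0], [0, 0, -0.1164]], [[0, 0, 0], [0, 0, -0.1164]], [[0, 0, 0], [0, 0, -0.1164]], [[0, 0, 0], [0, 0, -0.1164]], [[0, 0, 0], [0, 0, -0.1164]]], "claw": 0, "newtons": 20}}

```text
t: 1.1
tool_pos: [0.1326, -0.585, 0.4041]
orientation: [-2.159, -2.281, -0.001]
force: [0.2, 0.5, 0.3]
opening: 0.0176
gripper_force: 0.0
```

```bash
cat >> h.py <<'E'
from scipy.spatial.transform import Rotation as R
C=np.array([.460,.035,0]);yaw=.049
B=np.array([[np.cos(yaw),-np.sin(yaw),0],[np.sin(yaw),np.cos(yaw),0],[0,0,1]])
def st():
    s=robot.read_state();Rt=R.from_rotvec(s['orientation']).as_matrix();tip=s['tool_pos']+Rt[:,2]*.186
    print('t',s['t'],'tip board mm',((tip-C)@B*1000).round(1),'F board',(s['force']@B).round(1),'tool axes in board\n',(B.T@Rt).round(3),'q',np.round(s['q'],2));return s,Rt,tip
def go(*b):
    s,Rt,tip=st();d=(C+B@(np.array(b)/1000)-tip)
    print('tool shift mm',(d@Rt*1000).round(1))
E
python3 -c "
from h import *
go(0,-64,150)"
```

```text
t 1.1 tip board mm [-357.4 -603.   218.1] F board [0.2 0.5 0.3] tool axes in board
 [[-0.006  1.    -0.   ]
 [ 1.     0.006  0.001]
 [ 0.001 -0.    -1.   ]] q [-1.43  0.13  1.49  0.    1.52 -1.49]
tool shift mm [537.  360.4  68.7]
```

{"fn": "apply_moves", "kwargs": {"series": [[[25, 30, 0], [0, 0, 0]], [[25, 30, 0], [0, 0, 0]], [[25, 30, 0], [0, 0, 0]], [[25, 30, 0], [0, 0, 0]], [[25, 30, 0], [0, 0, 0]], [[25, 30, 0], [0, 0, 0]], [[25, 30, 0], [0, 0, 0]], [[25, 30, 0], [0, 0, 0]], [[25, 30, 0], [0, 0, 0]], [[25, 30, 0], [0, 0, 0]], [[25, 30, 0], [0, 0, 0]], [[25, 30, 0], [0, 0, 0]]]}}

```text
t: 2.1
tool_pos: [0.4786, -0.2662, 0.4044]
orientation: [-2.166, -2.275, 0.0]
force: [0.9, -0.8, 1.0]
opening: 0.0
gripper_force: 0.0
```

{"fn": "apply_moves", "kwargs": {"series": [[[40, 0, 0], [0, 0, 0]], [[40, 0, 0], [0, 0, 0]], [[40, 0, 0], [0, 0, 0]], [[40, 0, 0], [0, 0, 0]], [[39, 0, 0], [0, 0, 0]], [[38, 0, 0], [0, 0, 0]], [[0, 0, 35], [0, 0, 0]], [[0, 0, 34], [0, 0, 0]], [[0, 0, 0], [0, 0, 0]], [[0, 0, 0], [0, 0, 0]], [[0, 0, 0], [0, 0, 0]]]}}

```text
t: 3.02
tool_pos: [0.4663, -0.0316, 0.3371]
orientation: [2.167, 2.274, 0.0]
force: [1.2, 0.4, 0.4]
opening: 0.0005
gripper_force: 0.0
```

```bash
python3 -c "
from h import *
go(0,-64,78)
for n in('scene','wrist'):
    p,d=robot.read_camera(n);cv2.imwrite(f'pics/{n}1.png',p[100:320,120:440] if n=='scene' else p)"
```

```text
t 3.0167 tip board mm [  3.1 -66.9 151.1] F board [1.2 0.3 0.4] tool axes in board
 [[ 0.001  1.     0.001]
 [ 1.    -0.001 -0.   ]
 [-0.     0.001 -1.   ]] q [-0.18 -0.19  1.93 -0.    1.4  -0.23]
tool shift mm [ 2.9 -3.2 73.1]
```

```bash
python3 -c "
import cv2
p=cv2.imread('pics/scene1.png');a=cv2.resize(p,None,fx=2.4,fy=2.4,interpolation=2);cv2.imwrite('pics/scene1b.png',a)"
```

```text
(no output)
```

View pics/scene1b.png

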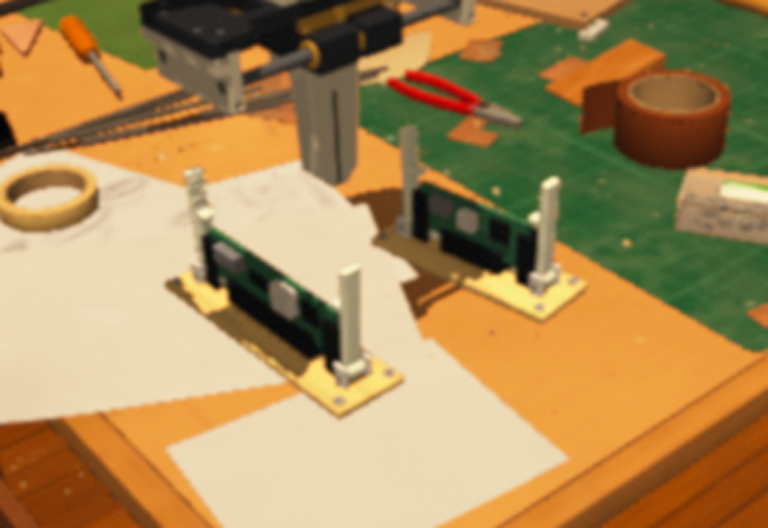

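View pics/wrist1.png

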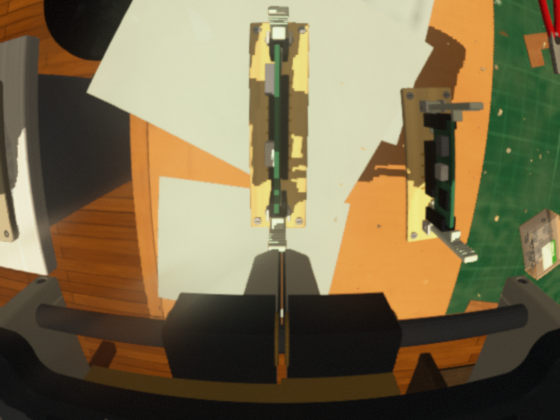

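The pictures show the shut fingers above the inner side of lever b, at about (328,180) in the scene crop. Both cradles are untouched. Next I'll lower the fingers and push b part way.

{"fn": "apply_moves", "kwargs": {"series": [[[3, -3, 25], [0, 0, 0]], [[0, 0, 25], [0, 0, 0]], [[0, 0, 23], [0, 0, 0]], [[0, 0, 0], [0, 0, 0]], [[-5, 0, 0], [0, 0, 0]], [[-4, 0, 0], [0, 0, 0]], [[-4, 0, 0], [0, 0, 0]], [[-4, 0, 0], [0, 0, 0]], [[0, 0, 0], [0, 0, 0]]]}}

```text
t: 3.87
tool_pos: [0.4644, -0.0463, 0.2643]
orientation: [2.166, 2.272, 0.002]
force: [-0.2, -0.4, 0.4]
opening: 0.0007
gripper_force: 0.0
```

{"fn": "apply_moves", "kwargs": {"series": [[[-4, 0, 0.5], [0, 0, 0]], [[-4, 0, 0.5], [0, 0, 0]], [[-4, 0, 0.5], [0, 0, 0]], [[-3, 0, 0.5], [0, 0, 0]], [[0, 0, 0], [0, 0, 0]], [[0, 0, 0], [0, 0, 0]]]}}

```text
t: 4.37
tool_pos: [0.4643, -0.0606, 0.2606]
orientation: [-2.167, -2.274, 0.001]
force: [0.0, -0.0, 0.7]
opening: 0.0004
gripper_force: 0.0
```

```bash
python3 -c "
from h import *
go(0,-94,76)
n='scene';p,d=robot.read_camera(n);cv2.imwrite(f'pics/scene2.png',cv2.resize(p[120:320,150:430],None,fx=2.6,fy=2.6,interpolation=2))"
```

```text
t 4.3667 tip board mm [ -0.5 -95.8  74.6] F board [ 0.  -0.   0.7] tool axes in board
 [[ 0.001  1.    -0.001]
 [ 1.    -0.001 -0.   ]
 [-0.    -0.001 -1.   ]] q [-0.24 -0.11  2.   -0.    1.25 -0.29]
tool shift mm [ 1.8  0.5 -1.4]
```

View pics/scene2.png

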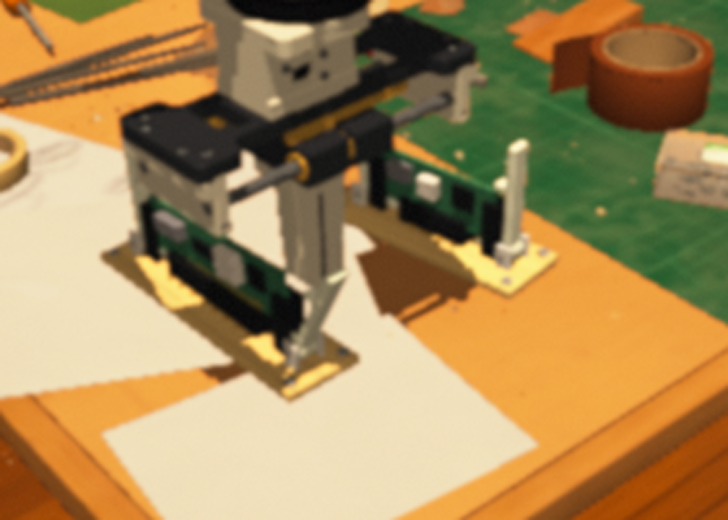

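Lever b leans outward about 0.4 rad with the finger against it, and the board and short cradle look fine. Now lever a.

{"fn": "apply_moves", "kwargs": {"series": [[[10, 0, -10], [0, 0, 0]], [[20, 0, -35], [0, 0, 0]], [[38, 0, 0], [0, 0, 0]], [[38, 0, 0], [0, 0, 0]], [[38, 0, 0], [0, 0, 0]], [[16, 0, 0], [0, 0, 0]], [[0, 0, 20], [0, 0, 0]], [[0, 0, 21], [0, 0, 0]], [[0, 0, 0], [0, 0, 0]], [[0, 0, 0], [0, 0, 0]]]}}

```text
t: 5.25
tool_pos: [0.4558, 0.1, 0.2644]
orientation: [-2.165, -2.274, 0.003]
force: [0.2, -0.1, 0.0]
opening: 0.0006
gripper_force: 0.0
```

```bash
python3 -c "
from h import *
go(0,64,78)"
```

```text
t 5.25 tip board mm [-1.6 65.1 78.4] F board [ 0.2 -0.1  0. ] tool axes in board
 [[-0.     1.    -0.003]
 [ 1.     0.    -0.   ]
 [-0.    -0.003 -1.   ]] q [ 0.11 -0.12  2.    0.    1.26  0.06]
tool shift mm [-1.1  1.6  0.4]
```

{"fn": "apply_moves", "kwargs": {"series": [[[4, 1, 0], [0, 0, 0]], [[4, 0, 0], [0, 0, 0]], [[4, 0, 0.5], [0, 0, 0]], [[4, 0, 0.5], [0, 0, 0]], [[4, 0, 0.5], [0, 0, 0]], [[4, 0, 0.5], [0, 0, 0]], [[4, 0, 0.5], [0, 0, 0]], [[4, 0, 0.5], [0, 0, 0]], [[4, 0, 0.5], [0, 0, 0]], [[4, 0, 1], [0, 0, 0]], [[4, 0, 1], [0, 0, 0]], [[0, 0, 0], [0, 0, 0]]]}}

```text
t: 6.25
tool_pos: [0.4552, 0.1441, 0.2588]
orientation: [-2.166, -2.275, 0.001]
force: [-0.3, 0.1, 0.3]
opening: 0.0003
gripper_force: 0.1
```

{"fn": "apply_moves", "kwargs": {"series": [[[3, 0, 0.7], [0, 0, 0]], [[2, 0, 0.7], [0, 0, 0]], [[2, 0, 0], [0, 0, 0]], [[0, 0, 0], [0, 0, 0]], [[0, 0, 0], [0, 0, 0]]]}}

```text
t: 6.67
tool_pos: [0.4551, 0.1506, 0.2579]
orientation: [-2.166, -2.275, -0.0]
force: [0.2, -0.4, 0.1]
opening: 0.0002
gripper_force: 0.1
```

```bash
python3 -c "
from h import *
go(0,118,71)"
```

```text
t 6.6667 tip board mm [  0.8 115.8  71.9] F board [ 0.2 -0.4  0.1] tool axes in board
 [[ 0.  1.  0.]
 [ 1. -0.  0.]
 [ 0.  0. -1.]] q [ 0.21 -0.07  1.97  0.    1.24  0.16]
tool shift mm [ 2.2 -0.8  0.9]
```

{"fn": "apply_moves", "kwargs": {"series": [[[2, 0, 1], [0, 0, 0]], [[1.5, 0, 0], [0, 0, 0]], [[0, 0, 0], [0, 0, 0]]]}}

```text
t: 6.92
tool_pos: [0.4551, 0.1531, 0.2568]
orientation: [2.165, 2.273, -0.003]
force: [0.0, -8.2, 2.1]
opening: 0.0003
gripper_force: 3.8
```

{"fn": "apply_moves", "kwargs": {"series": [[[1.5, 0, 0], [0, 0, 0]], [[0, 0, 0], [0, 0, 0]]]}}

```text
t: 7.08
tool_pos: [0.455, 0.1539, 0.2567]
orientation: [2.165, 2.272, -0.005]
force: [-0.0, -11.9, 1.6]
opening: 0.0004
gripper_force: 5.5
```

Force builds at about the computed stop, so lever a is at its stop. Back to b to finish it.

{"fn": "apply_moves", "kwargs": {"series": [[[-10, 0, -5], [0, 0, 0]], [[-10, 0, -38], [0, 0, 0]], [[-40, 0, 0], [0, 0, 0]], [[-40, 0, 0], [0, 0, 0]], [[-40, 0, 0], [0, 0, 0]], [[-40, 0, 0], [0, 0, 0]], [[-24, 0, 0], [0, 0, 0]], [[0, 0, 0], [0, 0, 0]], [[0, 0, 19], [0, 0, 0]], [[0, 0, 18], [0, 0, 0]], [[0, 0, 0], [0, 0, 0]]]}}

```text
t: 8.0
tool_pos: [0.4633, -0.0478, 0.2597]
orientation: [-2.164, -2.271, 0.003]
force: [-1.2, 0.1, -1.2]
opening: 0.0007
gripper_force: 0.0
```

```bash
python3 -c "
from h import *
go(0,-84,75)
n='scene';p,d=robot.read_camera(n);cv2.imwrite(f'pics/scene3.png',cv2.resize(p[120:320,150:430],None,fx=2.6,fy=2.6,interpolation=2))"
```

```text
t 8.0 tip board mm [ -1.6 -82.5  73.7] F board [-1.2  0.1 -1.2] tool axes in board
 [[ 0.001  1.    -0.005]
 [ 1.    -0.001  0.002]
 [ 0.002 -0.005 -1.   ]] q [-0.21 -0.11  2.01  0.    1.25 -0.26]
tool shift mm [-1.5  1.6 -1.3]
```

View pics/scene3.png

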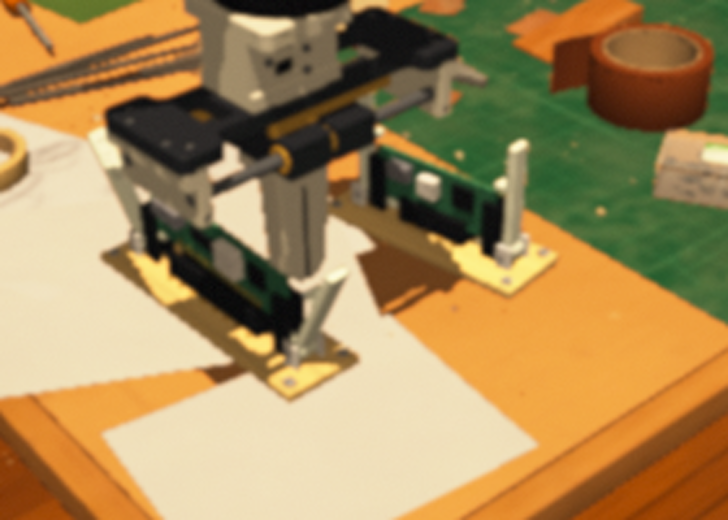

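Lever a is fully out with the board raised at that end. Lever b is still part way, with the fingertip just inside it at about (300,270).

{"fn": "apply_moves", "kwargs": {"series": [[[-4, 1, 0], [0, 0, 0]], [[-4, 0, 0], [0, 0, 0]], [[-4, 0, 0], [0, 0, 0]], [[-4, 0, 0.5], [0, 0, 0]], [[-4, 0, 0.5], [0, 0, 0]], [[-4, 0, 0.5], [0, 0, 0]], [[-4, 0, 0.5], [0, 0, 0]], [[-3, 0, 0.5], [0, 0, 0]], [[-2, 0, 0.5], [0, 0, 0]], [[-1, 0, 0], [0, 0, 0]], [[0, 0, 0], [0, 0, 0]], [[0, 0, 0], [0, 0, 0]]]}}

```text
t: 9.05
tool_pos: [0.4674, -0.0816, 0.2596]
orientation: [-2.165, -2.274, -0.002]
force: [0.6, 7.4, 1.5]
opening: 0.0006
gripper_force: 3.2
```

{"fn": "apply_moves", "kwargs": {"series": [[[-1.5, 0, 0], [0, 0, 0]], [[0, 0, 0], [0, 0, 0]]]}}

```text
t: 9.22
tool_pos: [0.4674, -0.0824, 0.2594]
orientation: [-2.164, -2.273, -0.004]
force: [-0.4, 11.4, 2.2]
opening: 0.0009
gripper_force: 5.0
```

```bash
python3 -c "
from h import *
go(0,-119,70.5)"
```

```text
t 9.2167 tip board mm [   1.5 -116.9   73.4] F board [ 0.2 11.5  2.2] tool axes in board
 [[ 0.     1.    -0.001]
 [ 1.    -0.     0.004]
 [ 0.004 -0.001 -1.   ]] q [-0.28 -0.09  1.98  0.    1.25 -0.33]
tool shift mm [-2.1 -1.5  2.9]
```

{"fn": "apply_moves", "kwargs": {"series": [[[-2, 0, 0], [0, 0, 0]], [[-2, 0, 0], [0, 0, 0]], [[0, 0, 0], [0, 0, 0]]]}}

```text
t: 9.47
tool_pos: [0.4674, -0.0846, 0.2589]
orientation: [-2.161, -2.27, -0.008]
force: [1.2, 24.2, 1.9]
opening: 0.0008
gripper_force: 9.8
```

{"fn": "apply_moves", "kwargs": {"series": [[[12, 0, -5], [0, 0, 0]], [[0, 0, -40], [0, 0, 0]], [[0, 0, -40], [0, 0, 0]], [[0, 0, -40], [0, 0, 0]], [[-40, 0, -10], [0, 0, 0]], [[-40, 0, 0], [0, 0, 0]], [[-40, 0, 0], [0, 0, 0]], [[-40, 0, 0], [0, 0, 0]], [[-40, 0, 0], [0, 0, 0]], [[0, 0, 0], [0, 0, 0]]]}}

```text
t: 10.3
tool_pos: [0.476, -0.2815, 0.3944]
orientation: [2.171, 2.269, -0.005]
force: [0.2, -0.1, 0.0]
opening: 0.0005
gripper_force: 0.0
```

```bash
python3 - <<'E'
from h import *
for n in('scene','side'):
    p,d=robot.read_camera(n);c=robot.calibration(n)
    if n=='scene':cv2.imwrite('pics/scene4.png',cv2.resize(p[120:320,150:430],None,fx=2.6,fy=2.6,interpolation=2))
    W=(cloud(p,d,c)-C)@B*1000
    near=(abs(W[...,0])<14)&(d>0)
    w=near&(p.min(-1)>95)
    for sg in(1,-1):
        t=W[w&(W[...,1]*sg>86)&(W[...,2]>35)&(W[...,2]<110)]
        if len(t)>8:
            f=np.polyfit(t[:,2],t[:,1]*sg,1);print(n,'lever',sg,len(t),'zmax',t[:,2].max().round(1),'out',(t[:,1]*sg).max().round(1),'angle',np.arctan(f[0]).round(2))
    for lo,hi in((-65,-40),(-20,20),(40,65)):
        t=W[near&(W[...,1]>lo)&(W[...,1]<hi)&(W[...,2]<100)];print(n,'board top',lo,hi,np.percentile(t[:,2],[90,98]).round(1) if len(t) else '')
E
```

```text
scene lever 1 366 zmax 79.2 out 811.4 angle -1.49
scene lever -1 159 zmax 79.1 out 135.2 angle 0.74
scene board top -65 -40 [66.7 70.7]
scene board top -20 20 [67.7 70.6]
scene board top 40 65 [67.6 70.5]
side lever 1 105 zmax 80.0 out 132.7 angle 0.68
side lever -1 51 zmax 79.9 out 135.9 angle 0.98
side board top -65 -40 [58.  63.4]
side board top -20 20 [58.5 65.8]
side board top 40 65 [65.5 68.3]
```

View pics/scene4.png

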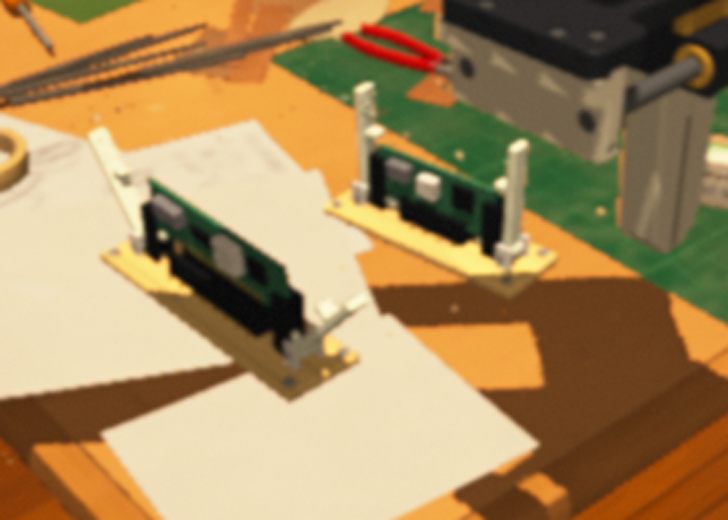

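Both levers of the long board lie at their stops (tips at 79-80 mm, 80 expected). Its top edge is level at about 71 mm, and the short board is untouched.

```bash
python3 -c "
from plant import robot
print(robot.close_job())"
```

```text
the job is handed in; nothing more can be done
None
```

The long board is out of its connector and standing level in its guides, both its levers swung out to their stops; the short board was left seated, and the job was handed in at about 10.4 s of the 32 s limit.

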